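Rock the ball sorter's seesaw gate and feed two balls the other way

TASK

The ball sorter's seesaw gate is tipped to the wrong side: press its raised end down with a fingertip until it rocks over to the other side. Then push both steel balls along the feed ledge, from behind, onto the gate so that they roll down the other chute and both lie in the tray on that side. Push the balls, never lift them, and leave everything else on the bench where it is.

Things in the scene. Friction and masses are not known exactly. Their poses are not given: they have to be found in the camera images.
- sorter: Fixed grey ball sorter. Origin: on the bench under the middle of the gate's pivot. Its x axis runs from the feed ledge (negative x, robot's side) across the gate, y along the gate to the left tray, z up; all heights are above the bench.
- gate (a joint): Seesaw gate, rocking about the sorter's x axis. In rad, from -0.22 to 0.22: positive = left (+y) end up, parts roll right; negative = right end up, parts roll left. It starts resting at either end. It is top-heavy (steel disc weight on its far wall) and has no spring: pushed past level it falls over and stays; about 1 N down near the raised end is enough.
- gate_middle (a point): Middle of the gate's trough floor, 18 mm above the pivot, 90 mm above the bench. Aluminium trough 250 mm long, 66 mm wide inside (sorter x -34 to 32 mm), walls 14 mm high, ends open; the near wall is missing for the middle 60 mm, where the ledge comes in. A 40 mm disc weight sits on the far wall's middle (x 35 to 55 mm, centre 28 mm above the floor).
- gate_left_end (a point): Point on the trough floor's centre line, 115 mm from the pivot at the gate's left (+y) end, 10 mm short of the end; about 115 mm above the bench when that end is up, 64 mm when down.
- gate_right_end (a point): The same point at the gate's right (-y) end.
- ledge_edge (a point): Middle of the feed ledge's end edge, on its floor, 97 mm high; axes as the sorter's. The ledge is a level steel channel along -x from here, 99 mm long, open at both ends, 24 mm wide inside; its 4 mm thick walls rise only 6 mm above its floor. Its floor is 7 mm above the gate's. A ball whose centre is past this edge drops onto the gate.
- tray_left (a point): Inner floor centre of the left (+y) tray, below the gate's left end; axes as the sorter's. Inside 88 mm (x) by 108 mm (y), floor 5 mm above the bench, walls 36 mm high (outer end 85 mm, sides 66 mm at the outer part).
- tray_right (a point): The same for the right (-y) tray.
- ball_front: Loose steel bearing ball 28 mm in diameter, 90 g or so, lying in the feed ledge next to the gate. Origin: its centre, 111 mm above the bench on the ledge; its orientation means nothing. It rolls along the ledge when pushed and soon stops by itself.
- ball_rear: The second ball, the same, lying behind the first one in the ledge (nearer the robot), with a gap of some 4 to 18 mm between them. The ledge is open behind it.
- valve_a: Bystander: steel engine valve standing upright on its head (34 mm wide, 104 mm tall, 7 mm stem), left of the feed ledge. Origin under its middle. Leave alone.
- valve_b: Bystander: the same kind of valve, right of the feed ledge. Leave alone.
- tappet: Bystander: steel bucket tappet 30 mm wide, 26 mm tall, left of the feed ledge's near end. Origin under its middle. Leave alone.
- oil_bottle: Bystander: amber bottle 60 mm wide, 150 mm tall, beyond the sorter. Origin under its middle.
- carton: Bystander: red-brown carton 75 x 130 x 45 mm, beyond the sorter. Origin under its middle.
- white_box: Bystander: white paper box 60 x 80 x 35 mm on the near side, right. Origin under its middle.
- wrench: Bystander: steel wrench lying on the near side, left. Origin under its middle.
Things that resemble listed ones, but are neither listed nor needed, are in the scene too. What is shaped like the ball_rear but blue or yellow is not meant. What is shaped like the ball_front but brown or green is not meant.

How it is judged (in metres and radians):
On the way, in this order (a step that is already met when the one before it is completed fails the run):
1. the gate is rocked over to the other side while both balls still lie on the feed ledge (distance of gate_left_end from where it was at the start of the episode above 0.035 m and (value of joint gate below -0.17 rad or value of joint gate above 0.17 rad) and x of each of ball_front, ball_rear in the frame of sorter below -0.035 m), for 0.2 s.
2. both balls have rolled down into the tray on the gate's new low side (distance of gate_left_end from where it was at the start of the episode above 0.035 m and ((value of joint gate below -0.17 rad and x of ball_front in the frame of tray_left between -0.045 and 0.045 m and y of ball_front in the frame of tray_left between -0.058 and 0.058 m and z of ball_front in the frame of tray_left between 0 and 0.05 m and x of ball_rear in the frame of tray_left between -0.045 and 0.045 m and y of ball_rear in the frame of tray_left between -0.058 and 0.058 m and z of ball_rear in the frame of tray_left between 0 and 0.05 m) or (value of joint gate above 0.17 rad and x of ball_front in the frame of tray_right between -0.045 and 0.045 m and y of ball_front in the frame of tray_right between -0.058 and 0.058 m and z of ball_front in the frame of tray_right between 0 and 0.05 m and x of ball_rear in the frame of tray_right between -0.045 and 0.045 m and y of ball_rear in the frame of tray_right between -0.058 and 0.058 m and z of ball_rear in the frame of tray_right between 0 and 0.05 m))), for 0.2 s.
At the end, for the whole second after the job is handed in: The gate rests beyond 0.17 rad on the side opposite to its start; both balls lie still (under 0.03 m/s) in the tray at its new low end (within 45 mm in x, 58 mm in y of the tray middle, under 50 mm above its floor); no bystander moved over 25 mm (all of step 2 and linear speed of each of ball_front, ball_rear below 0.03 m/s and distance of each of valve_a, valve_b, tappet, oil_bottle, carton, white_box, wrench from where it was at the start of the episode below 0.025 m); the robot touches nothing.
It fails at once if a ball was lifted instead of pushed (height (world z) of any of ball_front, ball_rear above 0.135 m).
It fails at once if a ball left the feed ledge by its side ((x of ball_front in the frame of sorter below -0.035 m and (y of ball_front in the frame of sorter above 0.02 m or y of ball_front in the frame of sorter below -0.02 m)) or (x of ball_rear in the frame of sorter below -0.035 m and (y of ball_rear in the frame of sorter above 0.02 m or y of ball_rear in the frame of sorter below -0.02 m))).
It fails at once if a bystander was moved by more than 25 mm (distance of any of valve_a, valve_b, tappet, oil_bottle, carton, white_box, wrench from where it was at the start of the episode above 0.025 m).
It also fails if it takes over 45 s, if anything falls off the work surface, if the arm or the gripper's body presses on something with over 40 N, if the wrist force passes 120 N, or if a joint passes its speed limit or range.

ROBOT

A 6-joint arm with a two-finger parallel gripper is mounted at the origin on the work surface. World frame = base frame: x ahead of the robot, y to its left, z up, the work surface at z = 0. Lengths are in mm, angles in rad, forces in N, time in s.
With the tool pointing down it reaches from about 350 to 875 mm from the base axis. Payload 4.2 kg.
Tool frame: the origin (TCP) lies midway between the tips of the shut fingers; the grasp point (between the pads) lies 19 mm behind it (arm.tcp_to_grasp is the distance from the TCP to the grasp point, in mm); z points along the fingers, y is the line along which they close (so a half turn about z gives the same grasp; the last joint's range is limited). The gripper opens to 85 mm and grips with 20 to 120 N. Pads are 22 mm wide; open, the fingers measure 114 mm over their backs; the gripper's body (76 mm by 85 mm) begins 54 mm behind the grasp point. The pads swing forward as they close: fully open they stand 13 mm farther back than shut.
Start: joints at [-1.014, 0.385, 0.008, 0, -1.194, -0.259], TCP at [183.402, -597.464, 231.312] pointing down, gripper open.
Joint ranges: [-3.14, 3.14], [-1.21, 2.06], [-1.07, 1.41], [-3.16, 2.05], [-2.99, -0.16], [-3.1, 3.1]. Speed limits (rad/s): [2.79, 2.79, 3.14, 3.14, 3.14, 3.14].

INTERFACE

Orientations are given as a unit quaternion [x, y, z, w].
In Python, from bench import arm gives the robot as it stands.
- The arm moves only by the tool arm_command, never from a script. Its argument "rows" is a list of rows, each a list of 2 entries, a list of its own where there are three numbers: the shift along the tool's x, y, z as a fraction of full scale, then the turn, a rotation vector about the tool's x, y, z as a fraction of full scale. In form: [[[x, y, z], [wx, wy, wz]], ...]. A call has 1 to 5 rows; each row is the pose to reach, as a shift and turn from the pose commanded when the call began, along the tool's axes at that moment, turning the shorter way round; what a row does not reach only later rows make up. Full scale, the value 1, is 0.25 m for a shift and 180 degrees for a turn. A row lasts 1/10 s, in which the tool goes at most 50 mm and 8.59 degrees, less where a joint would pass 70% of its speed; a pose out of reach is approached as far as the arm can. A call with a number of a shift or a turn outside -1 to 1 is refused whole. A call with a gripper value outside its range is refused whole. "grip" is the opening, from 0 (shut) to 1 (fully open), set as the call begins (left out, the last holds). The fingers move at their own pace and stop on an object; the grip force is fixed at half the most. Time passes only in rows, so rows that repeat a pose let the fingers close. It gives the time, the measured TCP pose, the force, the opening and the grip force at its end, in the units of the state.
- arm.read_state(): the state, without advancing time (a new reading comes with each control period).
- arm.get_image(name): name is "side" or "top" or "wrist"; returns (picture, depth): 480x640x3 uint8, blue, green, red; 480x640 float32, mm along the optical axis (not along the pixel's ray), 0 where there is no reading.
- arm.camera_info(name): a dict with "fx", "fy", "cx", "cy" (pixels), "extrinsics" (4x4, takes a point from camera to world coordinates). Camera axes: x right, y down, z forward; pixel columns grow to the right and rows downward; lengths in mm; the calibration is good to about 2 mm. The wrist camera is an equidistant fisheye: a pixel r from the principal point sees the ray r / f radians off the axis. A picture is of the moment at which its call begins: read the wrist's pose just before it. camera_info takes no time and is no camera call; for the wrist camera it gives the pose at the moment of the call.
- arm.job_done(): hands the job in; it is judged then, once.
Trained networks look in the newest picture that a camera, given by its name, has taken for a name from the list of things; names that differ only in an ending like _2 or _b are one class to them, and where a whole thing is asked for, a point or a joint stands for the part that bears it (a point fixed in the world has none). Each returns a list of dicts, best first, with "score" (0 to 1); they miss things now and then, are a little off and sometimes report something else, mostly with a low value. They report only what shows in the picture. A call takes as long as a camera call. They do not tell look-alikes from the thing itself.
- arm.spot_in(camera, query): "position" ([column, row] in pixels, amid what is visible of it).
The state is a dict: "clock": time; "joints": joint angles; "joint_vel": joint speeds; "joint_efforts": joint torques, N m; "position": TCP position; "ee_rot": TCP orientation; "contact_force": force on the tool from outside, world axes, zero at the start; "wrist_torque": the same for the moment, N m; "gripper_width": finger opening in mm; "grasp_force": force on a finger pad.
Only numpy, scipy, OpenCV 4.12 (cv2) and the standard library are available. Lean on these libraries where they do the work, as an engineer would, in place of code of your own. Each camera call takes 0.05 s, during which the arm holds its last target. There are 200 camera calls.

## Working session

There is one attempt and no reset: what is moved stays moved. The work goes in short steps, Python scripts to look and compute and a tool call to move; the robot and the scene stay as the last step left them, time stands still between calls to the robot, and variables do not carry over. Pictures are saved under pics/ and viewed, at most 10 in all, crops included, and the job is handed in when it is done.

Besides the shell and the picture viewer there is one more tool, called after "Call:" as name([rows], argument=value, ...), one row to a line, values as JSON. arm_command: Moves the arm, as the interface text tells. Shift numbers are shares of 0.25 m and turn numbers shares of 180 degrees, none past 1 either way. Its arguments: {"type":"object","properties":{"rows":{"type":"array","items":{"type":"array"}},"grip":{"type":"number"}},"required":["rows"]}

```bash
mkdir -p pics; cat > h.py <<'E'
from bench import arm
import numpy as np, cv2
from scipy.spatial.transform import Rotation as R
def px2w(cam,dep,uv,depth=None,z=None):
    c=arm.camera_info(cam);T=np.array(c["extrinsics"])
    u,v=uv
    ray=np.array([(u-c["cx"])/c["fx"],(v-c["cy"])/c["fy"],1.])
    if z is not None:
        d=T[:3,:3]@ray; s=(z-T[2,3])/d[2]; return T[:3,3]+s*d
    if depth is None:
        a=dep[max(0,int(v)-1):int(v)+2,max(0,int(u)-1):int(u)+2]; a=a[a>0]; depth=np.median(a) if a.size else np.nan
    return T[:3,:3]@(ray*depth)+T[:3,3]
E
python3 - <<'E'
from h import *
s=arm.read_state(); print(s["clock"],np.round(s["position"],1),np.round(s["ee_rot"],3))
for cam in ["top","side"]:
    im,d=arm.get_image(cam); cv2.imwrite(f"pics/{cam}1.png",im); np.save(f"pics/{cam}1.npy",d)
    c=arm.camera_info(cam); print(cam,c["fx"],np.round(np.array(c["extrinsics"]),3).tolist())
    for q in ["sorter","gate","ball_front","ball_rear","valve_a","tappet","gate_left_end","gate_right_end","ledge_edge","tray_left","tray_right"]:
        try: r=arm.spot_in(cam,q)
        except Exception as e: print(q,e); continue
        print(q,[(np.round(x["position"]).tolist(),round(x["score"],2),np.round(px2w(cam,d,x["position"])).tolist()) for x in r[:4]])
print(arm.read_state()["clock"])
E
```

```text
0.0 [ 183.2 -596.9  230.2] [-0.148  0.989  0.001 -0.   ]
top 622.0504410048757 [[-0.078, -0.974, 0.214, 261.352], [-0.997, 0.075, -0.02, 15.385], [0.004, -0.215, -0.977, 1446.424], [0.0, 0.0, 0.0, 1.0]]
sorter [([345.0, 210.0], 0.75, [597.0, -52.0, 90.0])]
gate [([340.0, 202.0], 0.93, [615.0, -42.0, 91.0])]
ball_front [([344.0, 314.0], 0.63, [370.0, -34.0, 22.0]), ([346.0, 224.0], 0.57, [557.0, -51.0, 122.0]), ([339.0, 206.0], 0.44, [608.0, -39.0, 89.0]), ([345.0, 211.0], 0.19, [594.0, -52.0, 89.0])]
ball_rear [([405.0, 274.0], 0.64, [450.0, -182.0, 23.0]), ([352.0, 239.0], 0.42, [523.0, -60.0, 121.0])]
valve_a [([306.0, 265.0], 0.68, [485.0, 44.0, 46.0]), ([400.0, 239.0], 0.5, [536.0, -179.0, 8.0])]
tappet [([338.0, 283.0], 0.43, [441.0, -26.0, 26.0])]
gate_left_end [([344.0, 204.0], 0.93, [610.0, -52.0, 88.0])]
gate_right_end [([339.0, 204.0], 0.64, [611.0, -39.0, 90.0])]
ledge_edge [([340.0, 210.0], 0.86, [597.0, -40.0, 88.0])]
tray_left [([345.0, 213.0], 0.61, [591.0, -52.0, 85.0])]
tray_right [([343.0, 212.0], 0.95, [591.0, -47.0, 89.0])]
side 457.86142893723905 [[0.941, -0.153,
[... 455 characters left out ...]
-72.0, 117.0]), ([277.0, 327.0], 0.52, [420.0, -141.0, 22.0])]
valve_a [([351.0, 327.0], 0.92, [544.0, -175.0, 16.0]), ([285.0, 267.0], 0.68, [492.0, 67.0, 0.0])]
tappet [([370.0, 251.0], 0.71, [631.0, -54.0, 87.0]), ([280.0, 294.0], 0.7, [451.0, -43.0, 15.0])]
gate_left_end [([353.0, 326.0], 0.75, [552.0, -164.0, 7.0]), ([368.0, 251.0], 0.68, [627.0, -55.0, 87.0]), ([318.0, 250.0], 0.52, [517.0, -70.0, 119.0])]
gate_right_end [([368.0, 253.0], 0.68, [623.0, -60.0, 86.0])]
ledge_edge [([369.0, 288.0], 0.8, [627.0, -70.0, 9.0]), ([282.0, 292.0], 0.37, [454.0, -43.0, 20.0])]
tray_left [([371.0, 286.0], 0.67, [592.0, -143.0, 72.0])]
tray_right [([367.0, 285.0], 0.66, [589.0, -134.0, 68.0])]
1.2
```

```bash
python3 - <<'E'
import cv2
im=cv2.imread("pics/top1.png")[130:340,230:470]; cv2.imwrite("pics/topc.png",cv2.resize(im,None,fx=3,fy=2.8,interpolation=cv2.INTER_CUBIC)[:600])
E
```

```text
(no output)
```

View pics/topc.png

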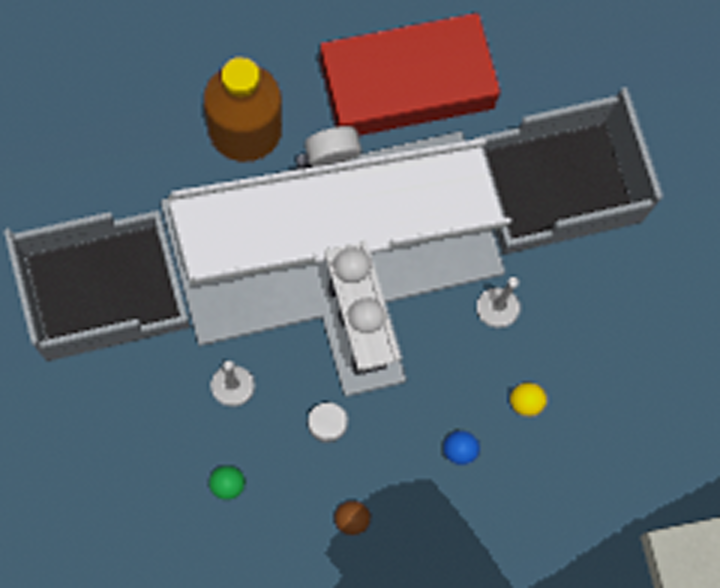

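View pics/side1.png

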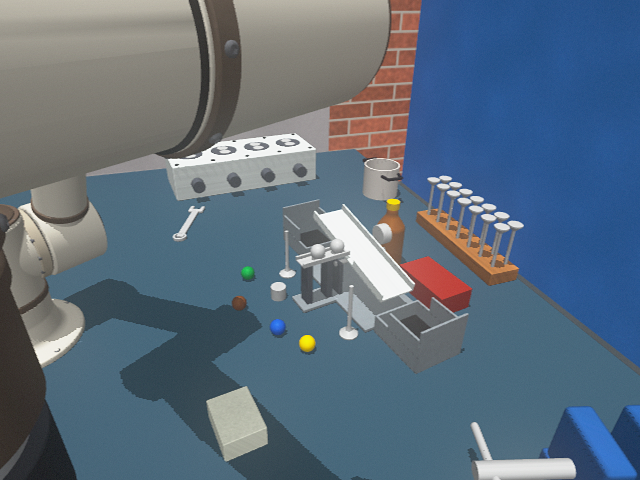

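The top crop shows the trough running from (170,195)–(190,280) on the left to (490,148)–(505,222) on the right. The two steel balls on the ledge are at (352,263) and (367,315), with valves on both sides at (230,385) and (498,308). In the side view the left end looks raised. Next I fit the geometry from depth.

```bash
python3 - <<'E'
from h import *
d=np.load("pics/top1.npy"); c=arm.camera_info("top");T=np.array(c["extrinsics"])
V,U=np.mgrid[0:480,0:640]
P=np.stack([(U-c["cx"])/c["fx"]*d,(V-c["cy"])/c["fy"]*d,d],-1)@T[:3,:3].T+T[:3,3]
poly=np.array([[182,206],[482,160],[490,212],[200,266]],float); poly=np.c_[230+poly[:,0]/3,130+poly[:,1]/2.8]
m=np.zeros(d.shape,np.uint8); cv2.fillPoly(m,[np.round(poly).astype(int)],1); 
Q=P[(m>0)&(d>0)]
A=np.c_[Q[:,:2],np.ones(len(Q))]
k=np.ones(len(Q),bool)
for _ in range(4):
    w=np.linalg.lstsq(A[k],Q[k,2],rcond=None)[0]; r=Q[:,2]-A@w; k=abs(r)<4
print("plane",w,k.sum(),len(Q),r[k].std(),"tilt",np.hypot(*w[:2]))
g=w[:2]/np.hypot(*w[:2]); print("uphill dir",g, "sorter yaw", np.degrees(np.arctan2(-g[0],g[1])))
cl=230,130
# connected white region for min-area rect of gate
for n,(u,v) in dict(lu=(170,195),ll=(190,280),rl=(505,222),ru=(490,148),ledgeEnd_l=(328,250),ledge_near_l=(358,370),ledge_near_r=(388,360)).items():
    print(n,np.round(px2w("top",d,(230+u/3,130+v/2.8))))
im=cv2.imread("pics/top1.png")
for n,(u,v) in dict(front=(352,263),rear=(367,315)).items():
    u=230+u/3;v=130+v/2.8
    s=(np.hypot(U-u,V-v)<4)&(d>0); q=P[s]; q=q[q[:,2]>108]
    from scipy.optimize import least_squares
    f=least_squares(lambda p:np.linalg.norm(q-p,axis=1)-14,q.mean(0)-[0,0,10],loss='soft_l1')
    print(n,len(q),np.round(f.x,1),"ray at 111:",np.round(px2w("top",d,(u,v),z=111),1), q[:,2].max())
# valves, tappet
for n,(u,v,z) in dict(va=(230,368,104),vb=(513,283,104),tap=(327,420,26)).items():
    print(n,np.round(px2w("top",d,(230+u/3,130+v/2.8),z=z)))
E
```

```text
plane [-5.28660349e-02  2.15875812e-01  1.30112448e+02] 1773 2144 2.04369131661408 tilt 0.22225477202069235
uphill dir [-0.23786232  0.97129888] sorter yaw 13.760406827868652
lu [622.  75. 120.]
ll [554.  65. 112.]
rl [ 594. -175.   69.]
ru [ 675. -178.    8.]
ledgeEnd_l [574. -38.  98.]
ledge_near_l [488. -55.  24.]
ledge_near_r [483. -75.  93.]
front 51 [560.4 -50.7 109.8] ray at 111: [559.2 -53.9 111. ] 127.71101206457593
rear 52 [517.5 -61.  109. ] ray at 111: [516.8 -61.3 111. ] 128.2142544035155
va [484.  41. 104.]
vb [ 535. -171.  104.]
tap [448. -28.  26.]
```

Left end is up (tilt +0.22), the sorter yaw is about 13.8° and its origin is near (615,-38). I'll close the gripper and travel toward the raised end.

Call:
arm_command([
  [[-0.15,0.13,0],[0,0,0.018]],
  [[-0.3,0.26,0],[0,0,0.018]],
  [[-0.45,0.4,0],[0,0,0.018]],
  [[-0.6,0.53,0],[0,0,0.018]],
  [[-0.75,0.66,0],[0,0,0.018]],
], grip=0)

```text
clock: 1.7
position: [314.6, -383.5, 231.6]
ee_rot: [-0.12, 0.993, -0.0, 0.0]
contact_force: [0.9, 0.5, -0.2]
gripper_width: 12.3
grasp_force: 0.0
```

Call:
arm_command([
  [[-0.14,0.14,0],[0,0,0]],
  [[-0.28,0.28,0],[0,0,0]],
  [[-0.42,0.42,0],[0,0,0]],
  [[-0.56,0.56,0],[0,0,0]],
  [[-0.7,0.7,0],[0,0,0]],
])

```text
clock: 2.2
position: [442.8, -171.5, 231.8]
ee_rot: [-0.12, 0.993, -0.0, 0.001]
contact_force: [-0.1, 0.6, 0.5]
gripper_width: 0.4
grasp_force: 0.0
```

```bash
cat >> h.py <<'E'
def to(p,yaw=None):
    s=arm.read_state(); q=R.from_quat(s["ee_rot"]); x=q.as_matrix()[:,0]
    print("t",round(s["clock"],2),"pos",np.round(s["position"],1),"yaw",round(np.degrees(np.arctan2(x[1],x[0])),2),"zax",np.round(q.as_matrix()[:,2],3),"F",np.round(s["contact_force"],1),"w",s["gripper_width"])
    print("frac",np.round(q.inv().apply(np.array(p)-s["position"])/250,3))
E
python3 -c "
from h import *
to([590,64,145])"
```

```text
t 2.2 pos [ 442.8 -171.5  231.8] yaw -166.16 zax [ 0.001 -0.    -1.   ] F [-0.1  0.6  0.5] w 0.4462482876607579
frac [-0.797  0.774  0.348]
```

Call:
arm_command([
  [[-0.14,0.14,0],[0,0,0]],
  [[-0.28,0.28,0],[0,0,0]],
  [[-0.42,0.42,0],[0,0,0]],
  [[-0.56,0.56,0],[0,0,0]],
  [[-0.7,0.68,0.02],[0,0,0]],
])

```text
clock: 2.7
position: [572.6, 35.8, 227.3]
ee_rot: [-0.121, 0.993, 0.0, 0.001]
contact_force: [0.4, -0.8, 0.8]
gripper_width: -0.3
grasp_force: 0.0
```

Call:
arm_command([
  [[-0.1,0.09,0.1],[0,0,0]],
  [[-0.1,0.09,0.2],[0,0,0]],
  [[-0.1,0.09,0.2],[0,0,0]],
])

```text
clock: 3.0
position: [588.1, 61.7, 172.1]
ee_rot: [-0.121, 0.993, -0.0, -0.004]
contact_force: [0.2, 0.2, -0.8]
gripper_width: 0.0
grasp_force: 0.0
```

```bash
python3 - <<'E'
from h import *
to([590,64,125])
im,d=arm.get_image("side"); cv2.imwrite("pics/s2.png",cv2.resize(im[160:380,200:500],None,fx=2.6,fy=2.6,interpolation=cv2.INTER_CUBIC))
E
```

```text
t 3.0 pos [588.1  61.7 172.1] yaw -166.14 zax [-0.009 -0.002 -1.   ] F [ 0.2  0.2 -0.8] w 0.007610991890894357
frac [-0.011  0.007  0.188]
```

View pics/s2.png

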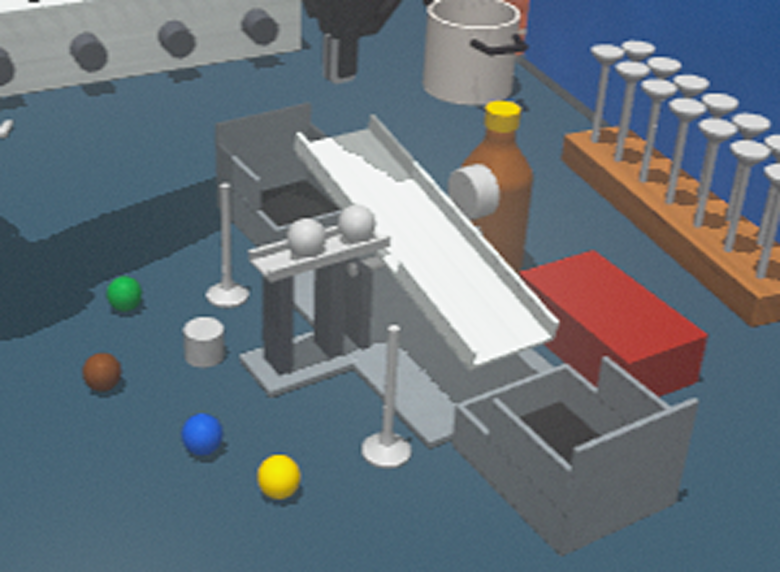

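The side crop shows the shut fingertips at (340,75), above the raised left end of the trough at (340,140). Both balls are on the ledge at (306,238) and (356,222). Now the press.

Call:
arm_command([
  [[0,0,0.1],[0,0,0]],
  [[0,0,0.18],[0,0,0]],
  [[0,0,0.22],[0,0,0]],
  [[0,0,0.26],[0,0,0]],
  [[0,0,0.29],[0,0,0]],
])

```text
clock: 3.55
position: [591.0, 61.1, 104.6]
ee_rot: [-0.12, 0.993, 0.0, 0.001]
contact_force: [0.2, 0.9, -0.2]
gripper_width: 0.1
grasp_force: 0.2
```

Call:
arm_command([
  [[0,0,0.03],[0,0,0]],
  [[0,0,0.06],[0,0,0]],
  [[0,0,0.08],[0,0,0]],
  [[0,0,0.08],[0,0,0]],
])

```text
clock: 3.95
position: [589.8, 61.1, 82.9]
ee_rot: [-0.12, 0.993, -0.0, -0.001]
contact_force: [-0.9, 0.2, -0.1]
gripper_width: 0.2
grasp_force: 0.0
```

Call:
arm_command([
  [[0,0,-0.05],[0,0,0]],
  [[0,0,-0.25],[0,0,0]],
  [[0,0,-0.4],[0,0,0]],
  [[0,0,-0.4],[0,0,0]],
])

```text
clock: 4.35
position: [594.4, 62.1, 192.2]
ee_rot: [-0.121, 0.993, 0.001, 0.008]
contact_force: [0.8, 0.0, -0.3]
gripper_width: 0.0
grasp_force: 0.0
```

```bash
python3 - <<'E'
from h import *
to([590,64,125])
im,d=arm.get_image("side"); cv2.imwrite("pics/s3.png",cv2.resize(im[160:380,200:500],None,fx=2.6,fy=2.6,interpolation=cv2.INTER_CUBIC))
E
```

```text
t 4.35 pos [594.4  62.1 192.2] yaw -166.09 zax [ 0.015  0.003 -1.   ] F [ 0.8  0.  -0.3] w 0.04197168104646366
frac [0.019 0.012 0.269]
```

View pics/s3.png

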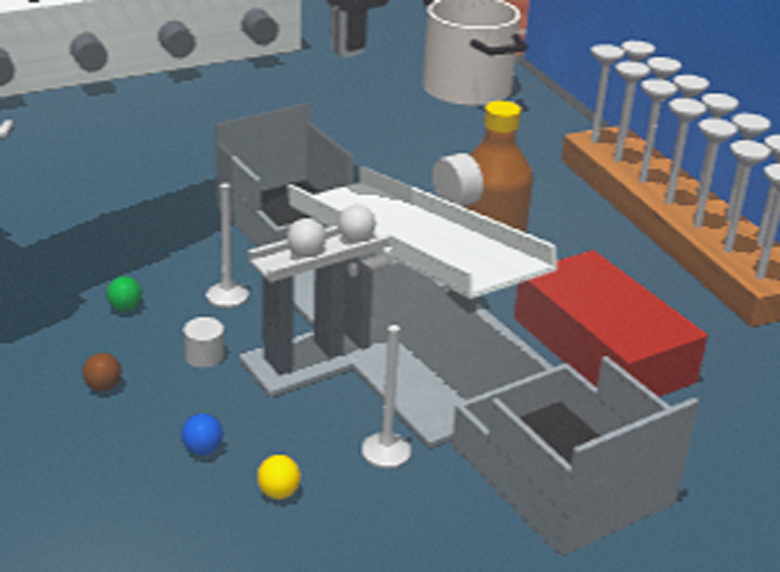

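The gate now has its right end up at (550,245), and both balls are still on the ledge. Next: move behind the rear ball, staying high.

Call:
arm_command([
  [[0.12,-0.08,0],[0,0,0]],
  [[0.24,-0.17,0],[0,0,0]],
  [[0.36,-0.25,0],[0,0,0]],
  [[0.48,-0.33,0],[0,0,0]],
  [[0.6,-0.4,0],[0,0,0]],
])

```text
clock: 4.9
position: [467.0, -72.7, 183.7]
ee_rot: [-0.12, 0.993, -0.0, -0.0]
contact_force: [-0.1, -0.6, -0.8]
gripper_width: -0.2
grasp_force: 0.0
```

Call:
arm_command([
  [[0,0,0],[0,0,0]],
  [[0,0,0],[0,0,0]],
])

```text
clock: 5.1
position: [468.2, -72.1, 184.2]
ee_rot: [-0.12, 0.993, -0.0, 0.0]
contact_force: [-0.1, 0.2, 0.7]
gripper_width: 0.1
grasp_force: 0.0
```

```bash
python3 - <<'E'
from h import *
to([468,-73,112])
im,d=arm.get_image("wrist"); c=arm.camera_info("wrist"); T=np.array(c["extrinsics"]); print(np.round(T,2).tolist(),c["fx"])
cv2.imwrite("pics/w4.png",im)
for q in ["ball_front","ledge_edge"]:
  for x in arm.spot_in("wrist",q)[:6]:
    u,v=x["position"]; a=np.array([u-c["cx"],v-c["cy"]])/c["fx"]; th=np.hypot(*a)
    ray=np.r_[np.sin(th)*a/th,np.cos(th)]; w=T[:3,:3]@ray
    print(q,round(x["score"],2),np.round([u,v]),np.round(T[:3,3]+w*(111-T[2,3])/w[2],1), np.round(T[:3,3]+w*(14-T[2,3])/w[2],1))
E
```

```text
t 5.1 pos [468.2 -72.1 184.2] yaw -166.24 zax [ 0.001  0.    -1.   ] F [-0.1  0.2  0.7] w 0.1177521357557797
frac [ 0.002 -0.003  0.289]
[[-0.24, 0.93, 0.28, 396.66], [0.97, 0.23, 0.07, -88.98], [-0.0, 0.29, -0.96, 326.55], [0.0, 0.0, 0.0, 1.0]] 371.64829954431775
ball_front 0.98 [393. 113.] [378.8 -55.  111. ] [370.7 -39.8  14. ]
ball_front 0.84 [480. 184.] [403.9   9.9 111. ] [407.1  54.4  14. ]
ball_front 0.54 [327. 385.] [570.2 -47.1 111. ] [648.3 -28.2  14. ]
ledge_edge 0.67 [284. 328.] [528.6 -86.7 111. ] [588.  -85.7  14. ]
```

View pics/w4.png

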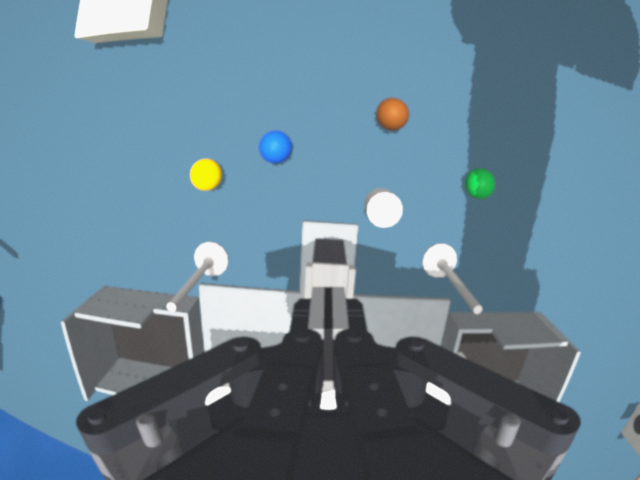

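The wrist view shows the near end of the ledge at (327,265), centred under the finger seam at (327,300), with the valves well clear at (210,260) and (440,260). Descend to z≈107.

Call:
arm_command([
  [[0,-0.003,0.1],[0,0,0]],
  [[0,-0.003,0.2],[0,0,0]],
  [[0,-0.003,0.27],[0,0,0]],
  [[0,-0.003,0.308],[0,0,0]],
  [[0,-0.003,0.308],[0,0,0]],
])

```text
clock: 5.75
position: [468.4, -72.1, 105.5]
ee_rot: [-0.121, 0.993, -0.0, -0.002]
contact_force: [-0.0, 0.4, -0.2]
gripper_width: 0.1
grasp_force: 0.0
```

Call:
arm_command([
  [[-0.02,0,0],[0,0,0]],
  [[-0.04,0,0],[0,0,0]],
  [[-0.055,0,0],[0,0,0]],
  [[-0.068,0,0],[0,0,0]],
  [[-0.08,0,0],[0,0,0]],
])

```text
clock: 6.25
position: [488.6, -67.5, 107.1]
ee_rot: [-0.12, 0.993, 0.0, 0.0]
contact_force: [-0.1, 0.2, -0.1]
gripper_width: 0.1
grasp_force: 0.0
```

```bash
python3 - <<'E'
from h import *
to([560,-48,107])
im,d=arm.get_image("side"); cv2.imwrite("pics/s5.png",cv2.resize(im[180:330,240:440],None,fx=4,fy=4,interpolation=cv2.INTER_CUBIC))
E
```

```text
t 6.25 pos [488.6 -67.5 107.1] yaw -166.18 zax [ 0.001  0.    -1.   ] F [-0.1  0.2 -0.1] w 0.1323437174087767
frac [-0.296  0.008  0.001]
```

View pics/s5.png

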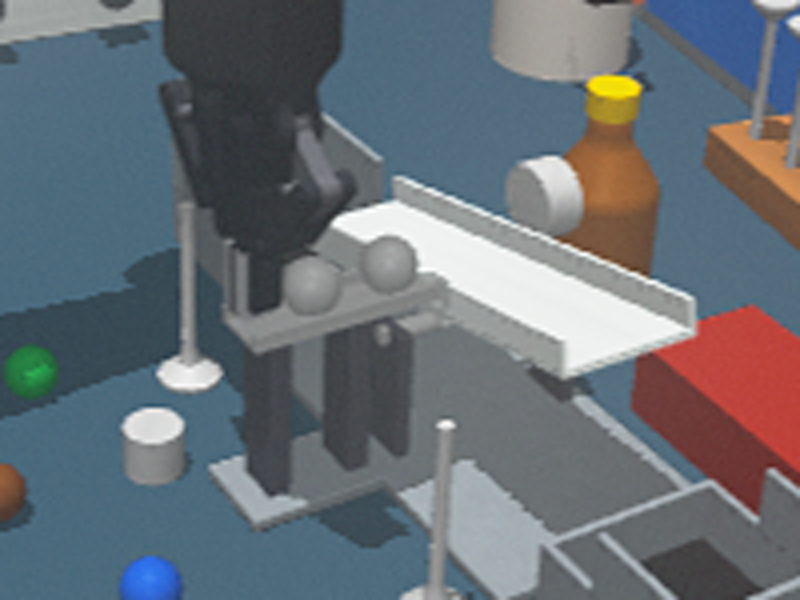

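The finger at (262,280) stands directly behind the rear ball (312,285), and the front ball is at (388,262), all in line with the ledge. Now push slowly.

Call:
arm_command([
  [[-0.014,0,0],[0,0,0]],
  [[-0.028,0,0],[0,0,0]],
  [[-0.042,0,0],[0,0,0]],
  [[-0.056,0,0],[0,0,0]],
  [[-0.07,0,0],[0,0,0]],
])

```text
clock: 6.8
position: [505.4, -63.4, 106.8]
ee_rot: [-0.12, 0.993, -0.0, -0.0]
contact_force: [-0.2, 0.3, 0.4]
gripper_width: -0.0
grasp_force: 0.1
```

Call:
arm_command([
  [[-0.014,0,0],[0,0,0]],
  [[-0.028,0,0],[0,0,0]],
  [[-0.042,0,0],[0,0,0]],
  [[-0.056,0,0],[0,0,0]],
  [[-0.07,0,0],[0,0,0]],
])

```text
clock: 7.3
position: [522.3, -59.2, 106.8]
ee_rot: [-0.12, 0.993, -0.0, -0.0]
contact_force: [-1.2, 0.6, 0.8]
gripper_width: -0.2
grasp_force: 0.4
```

Call:
arm_command([
  [[-0.014,0,0],[0,0,0]],
  [[-0.028,0,0],[0,0,0]],
  [[-0.042,0,0],[0,0,0]],
  [[-0.056,0,0],[0,0,0]],
  [[-0.07,0,0],[0,0,0]],
])

```text
clock: 7.8
position: [539.5, -55.0, 106.8]
ee_rot: [-0.12, 0.993, 0.0, 0.0]
contact_force: [-0.3, -0.6, -0.8]
gripper_width: -0.0
grasp_force: 0.1
```

```bash
python3 - <<'E'
from h import *
to([573,-46,107])
im,d=arm.get_image("side"); cv2.imwrite("pics/s6.png",cv2.resize(im[180:330,240:440],None,fx=4,fy=4,interpolation=cv2.INTER_CUBIC))
E
```

```text
t 7.8 pos [539.5 -55.  106.8] yaw -166.18 zax [ 0.  0. -1.] F [-0.3 -0.6 -0.8] w -0.031513859638627455
frac [-0.139  0.003 -0.001]
```

View pics/s6.png

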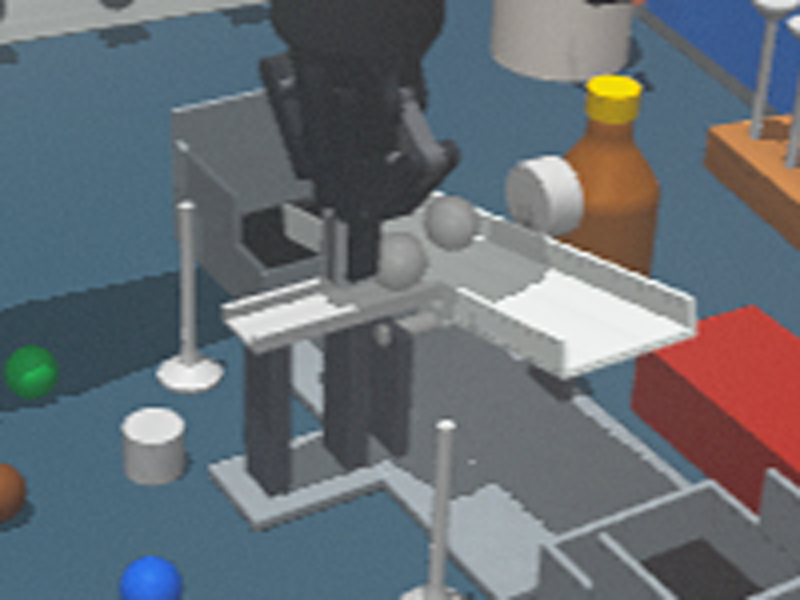

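The front ball (450,222) has dropped onto the gate, and the rear ball (402,262) is still on the ledge. I'll let the front one roll away for half a second, then push the rear one off.

Call:
arm_command([
  [[0,0,0],[0,0,0]],
  [[0,0,0],[0,0,0]],
  [[0,0,0],[0,0,0]],
  [[0,0,0],[0,0,0]],
  [[0,0,0],[0,0,0]],
])

```text
clock: 8.35
position: [539.0, -55.1, 106.8]
ee_rot: [-0.12, 0.993, 0.0, 0.0]
contact_force: [-0.1, -0.6, -0.3]
gripper_width: 0.0
grasp_force: 0.0
```

Call:
arm_command([
  [[-0.014,0,0],[0,0,0]],
  [[-0.028,0,0],[0,0,0]],
  [[-0.042,0,0],[0,0,0]],
  [[-0.056,0,0],[0,0,0]],
  [[-0.07,0,0],[0,0,0]],
])

```text
clock: 8.85
position: [556.5, -50.8, 106.8]
ee_rot: [-0.12, 0.993, 0.0, 0.0]
contact_force: [0.4, -1.1, -0.5]
gripper_width: -0.2
grasp_force: 0.0
```

Call:
arm_command([
  [[-0.014,0,0],[0,0,0]],
  [[-0.028,0,0],[0,0,0]],
  [[-0.042,0,0],[0,0,0]],
  [[-0.05,0,0],[0,0,0]],
  [[-0.05,0,0],[0,0,0]],
])

```text
clock: 9.35
position: [568.5, -47.8, 106.7]
ee_rot: [-0.12, 0.993, -0.0, 0.0]
contact_force: [-0.2, -0.1, -0.4]
gripper_width: -0.1
grasp_force: 0.0
```

Call:
arm_command([
  [[0.05,0,-0.05],[0,0,0]],
  [[0.1,0,-0.2],[0,0,0]],
  [[0.3,0,-0.4],[0,0,0]],
  [[0.4,0,-0.5],[0,0,0]],
  [[0.4,0,-0.5],[0,0,0]],
])

```text
clock: 9.85
position: [470.2, -72.5, 236.7]
ee_rot: [-0.12, 0.993, -0.0, 0.004]
contact_force: [0.5, -0.3, -0.3]
gripper_width: -0.1
grasp_force: 0.0
```

```bash
python3 - <<'E'
from h import *
to([573,-46,107])
im,d=arm.get_image("side"); im2,_=arm.get_image("top")
a=cv2.resize(im[180:330,240:440],(400,300),interpolation=cv2.INTER_CUBIC);b=cv2.resize(im2[130:310,220:460],(400,300),interpolation=cv2.INTER_CUBIC)
cv2.imwrite("pics/s7.png",np.hstack([a,b]))
E
```

```text
t 9.85 pos [470.2 -72.5 236.7] yaw -166.18 zax [ 0.008  0.001 -1.   ] F [ 0.5 -0.3 -0.3] w -0.13186220537325857
frac [-0.42   0.005  0.522]
```

View pics/s7.png

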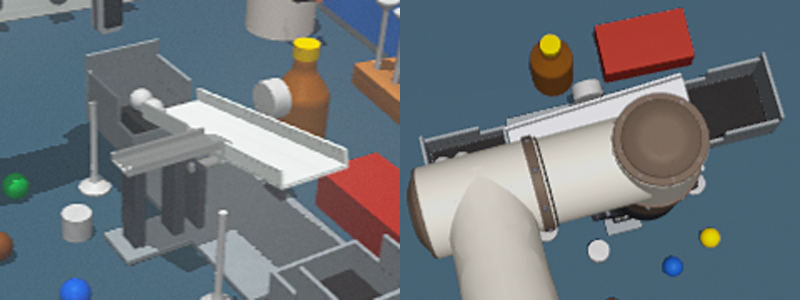

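The side view shows both balls at the left end, (142,98) and (155,103), one possibly still falling. The arm hides the tray in the top view, so I'll move it aside and check once the balls have settled.

Call:
arm_command([
  [[0.05,-0.19,0],[0,0,0]],
  [[0.05,-0.38,0],[0,0,0]],
  [[0.05,-0.57,0],[0,0,0]],
  [[0.05,-0.76,0],[0,0,0]],
  [[0.05,-0.95,0],[0,0,0]],
])

```text
clock: 10.45
position: [516.3, -307.2, 229.2]
ee_rot: [-0.12, 0.993, 0.001, -0.002]
contact_force: [0.6, 1.0, 0.3]
gripper_width: -0.2
grasp_force: 0.0
```

Call:
arm_command([
  [[0.1,-0.1,0],[0,0,0]],
  [[0.1,-0.3,0],[0,0,0]],
  [[0.1,-0.3,0],[0,0,0]],
  [[0.1,-0.3,0],[0,0,0]],
  [[0.1,-0.3,0],[0,0,0]],
])

```text
clock: 10.95
position: [509.5, -383.5, 230.2]
ee_rot: [-0.121, 0.993, 0.001, -0.001]
contact_force: [0.0, 0.2, 0.2]
gripper_width: -0.0
grasp_force: 0.0
```

```bash
python3 - <<'E'
from h import *
to([573,-46,107])
im,d=arm.get_image("side"); im2,d2=arm.get_image("top")
a=cv2.resize(im[180:330,240:440],(400,300),interpolation=cv2.INTER_CUBIC);b=cv2.resize(im2[130:310,220:460],(400,300),interpolation=cv2.INTER_CUBIC)
cv2.imwrite("pics/s8.png",np.hstack([a,b]))
for x in arm.spot_in("top","ball_front")+arm.spot_in("top","ball_rear"):
    w=px2w("top",d2,x["position"],z=19); v=w[:2]-[615,-38]; print(round(x["score"],2),np.round(x["position"]),np.round(w),"sorter xy",np.round([v@[.971,.238],v@[-.238,.971]]),np.round(px2w("top",d2,x["position"])))
E
```

```text
t 10.95 pos [ 509.5 -383.5  230.2] yaw -166.15 zax [-0.002  0.001 -1.   ] F [0.  0.2 0.2] w -0.03719162799705446
frac [-0.571  1.249  0.494]
0.52 [244. 226.] [594. 184.  19.] sorter xy [ 32. 220.] [592. 183.  27.]
0.46 [306. 302.] [405.  51.  19.] sorter xy [-183.  136.] [404.  50.  25.]
0.45 [347. 312.] [375. -41.  19.] sorter xy [-234.   54.] [375. -41.  24.]
0.58 [258. 223.] [597. 151.  19.] sorter xy [ 28. 188.] [595. 150.  29.]
0.43 [407. 273.] [ 452. -186.   19.] sorter xy [-193. -105.] [ 451. -185.   27.]
0.42 [381. 290.] [ 419. -122.   19.] sorter xy [-210.  -35.] [ 419. -122.   21.]
```

View pics/s8.png

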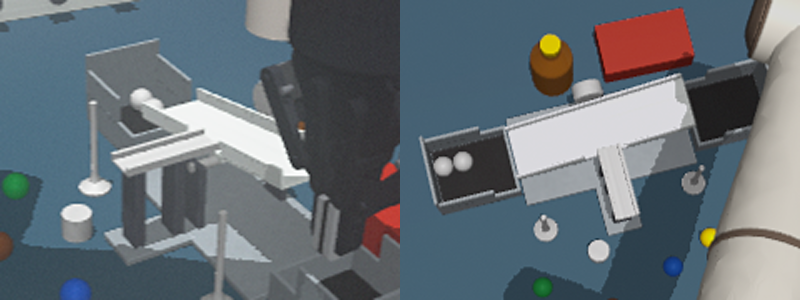

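Both balls lie in the left tray at (443,167) and (462,160), with the gate tipped left and nothing else disturbed. I'll let it settle briefly, then hand in.

Call:
arm_command([
  [[0,0,0],[0,0,0]],
  [[0,0,0],[0,0,0]],
  [[0,0,0],[0,0,0]],
  [[0,0,0],[0,0,0]],
  [[0,0,0],[0,0,0]],
])

```text
clock: 11.65
position: [509.3, -384.2, 231.8]
ee_rot: [-0.12, 0.993, -0.0, 0.0]
contact_force: [0.2, -0.5, 0.2]
gripper_width: -0.4
grasp_force: 0.0
```

```bash
python3 - <<'E'
from h import *
import time
def f():
    im,d=arm.get_image("top"); return [np.round(x["position"],1).tolist() for q in("ball_front","ball_rear") for x in arm.spot_in("top",q) if x["position"][0]<280]
print(f()); print(f()); print(arm.job_done())
E
```

```text
[[243.3, 228.3], [256.7, 224.1]]
[[257.5, 224.7]]
the job is handed in; nothing more can be done
None
```

The gate is rocked over to the left, both steel balls lie in the left tray, and the job is handed in after about 12 s on the robot's clock; the hand-in returned no verdict.

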